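Strip the spindle of a blood-tube rotator for washing

TASK

Strip the tube rotator's spindle for washing: turn the red stop collar counterclockwise, as seen from the spindle's free end, feeling for the place where its keyways meet the cross key, and pull it off; then slide off the white spacer, then the blue tube carrier from under the visor, and set each one down in the steel tray, without dropping it, before taking the next. Ease them straight along the spindle without straining it or bumping the rotator, leave them lying side by side on the tray floor (not stacked), and do not disturb the bottle and cups standing by.

Things in the scene. Friction and masses are not known exactly. Their poses are not given: they have to be found in the camera images.
- rotator: White tube rotator, bolted down. Origin on the worktop, below the spindle, in the plane of the housing's front face; its -x axis points along the spindle to its free end, roughly toward the robot; z up. Housing: 71 mm deep behind the front face, 124 wide (y +-62), 240 tall. Foot plate in front of it to x = -95 mm, y +-56, top at z = 26.
- visor_lip (a point): Middle of the lower front edge of the rotator's clear splash visor, which juts from the housing's top to x = -61 mm, y +-62; underside 114 mm above the spindle's axis, top at z = 249. It bars a vertical gripper from the carrier: come from the spindle's free end with the tool slanted 35 to 45 degrees, fingertips leading in under the visor.
- spindle: Horizontal round steel spindle of the rotator, held fast by its motor. Origin on its axis in the plane of the housing's front face, 120 mm above the worktop; axes parallel to the rotator's, free end on -x. Rubber-faced shoulder 36 mm round to x = -12 mm; bar 20 mm round to x = -100; nose 12 mm round beyond. More than 60 N on it in all, as from pulling askew or against the key, strains it.
- key (a point): Point on the spindle's axis, 132 mm from the housing, at the middle of a brass cross key (3 mm thick, 7 mm along the axis, reaching 10 mm from the axis to either side) that keeps the collar on. The spindle stopped at some angle: seen from the free end, the key stands 20 to 53 degrees counterclockwise from level, differently each time. Spacer and carrier pass over it.
- tip (a point): The free end of the spindle, on its axis, 143 mm from the housing's front face.
- collar: Red eight-sided stop collar, 38 mm across flats, flat left, right and below, 26 mm along x; about 220 g; origin at its centre. Bore 14 mm with two keyways 5.6 mm wide, left and right. On the nose, centre 1 mm below the axis, 2 mm end play behind the key. Turn it counterclockwise (seen from the free end) pulling with about 10 N till the keyways meet the key (to 6 degrees) and it gives.
- spacer: White eight-sided spacer sleeve, 36 mm across flats, a flat on each side and below, 40 mm along its x axis, 23 mm eight-sided bore along x; 50 g. Origin at its centre. Hangs loosely on the 20 mm bar between carrier and collar, centre 1.5 mm below the spindle's axis.
- carrier: Blue four-tube carrier, a block 54 x 54 mm, 46 mm along its x axis, 23 mm square bore along x, and an open tube channel 21 mm wide and 10 deep along the middle of each of its four long sides; about 140 g. Origin at its centre. Hangs loosely on the inner end of the 20 mm bar under the visor, centre 1.5 mm below the spindle's axis. Grasp it across its left and right sides.
- tray: Steel tray with a blue liner, fixed, 240 mm (x) by 160 mm (y) outside, rim 24.5 mm high; origin under its centre on the worktop; liner surface at z = 6 mm, free floor 234 x 154 mm.
- strip_bottle: White bottle with black cap, 45 mm across, 108 tall, upright, origin at its foot; leave it alone.
- cup_white: Specimen cup with white lid, 60 mm across, 68 tall, origin at its foot; leave it alone.
- cup_orange: Specimen cup with orange lid, 60 mm across, 68 tall, origin at its foot; leave it alone.
There are look-alikes about, which are no part of the job. There is more than one size of the spacer; the one meant has the size given above. Several things have the shape of the carrier; the one meant has the colours described above.

How it is judged (in metres and radians):
On the way, in this order (a step that is already met when the one before it is completed fails the run):
1. the red stop collar has been set down and let go on the floor of the tray (x of collar in the frame of tray between -0.11 and 0.11 m and y of collar in the frame of tray between -0.07 and 0.07 m and z of collar in the frame of tray below 0.036 m and linear speed of collar below 0.03 m/s and contact force between the fingers and collar below 0.1 N), for 0.2 s.
2. the white spacer has been set down and let go on the floor of the tray (x of spacer in the frame of tray between -0.11 and 0.11 m and y of spacer in the frame of tray between -0.07 and 0.07 m and z of spacer in the frame of tray below 0.035 m and linear speed of spacer below 0.03 m/s and contact force between the fingers and spacer below 0.1 N), for 0.2 s.
At the end, for the whole second after the job is handed in: Collar, spacer and carrier all lie at rest and released on the floor of the tray, none upon another: their centres within 110 mm (along) and 70 mm (across) of the tray's centre and less than 36, 35 and 44 mm above the worktop (all of step 1 and all of step 2 and x of carrier in the frame of tray between -0.11 and 0.11 m and y of carrier in the frame of tray between -0.07 and 0.07 m and z of carrier in the frame of tray below 0.044 m and linear speed of carrier below 0.03 m/s and contact force between the fingers and carrier below 0.1 N); the robot touches nothing.
It fails at once if the spindle is strained: more than 60 N between it and anything (contact force between spindle and anything else above 60 N).
It fails at once if the robot bumps the rotator with more than 15 N (contact force between any of the fingers, the arm and rotator above 15 N).
It fails at once if a part is dropped (it falls free by more than about 3 cm) ((linear speed of collar above 0.8 m/s and contact force between the fingers and collar below 0.1 N) or (linear speed of spacer above 0.8 m/s and contact force between the fingers and spacer below 0.1 N) or (linear speed of carrier above 0.8 m/s and contact force between the fingers and carrier below 0.1 N)).
It fails at once if the strip bottle or a specimen cup is moved by more than 2 cm (distance of any of strip_bottle, cup_white, cup_orange from where it was at the start of the episode above 0.02 m).
It also fails if it takes over 72 s, if anything falls off the work surface, if the arm or the gripper's body presses on something with over 40 N, if the wrist force passes 120 N, or if a joint passes its speed limit or range.

ROBOT

A 6-joint arm with a two-finger parallel gripper is mounted at the origin on the work surface; the furniture and walls round the work are solid. World frame = base frame: x ahead of the robot, y to its left, z up, the work surface at z = 0. Lengths are in m, angles in degrees, forces in N, time in s.
With the tool pointing down it reaches from about 0.225 to 0.725 m from the base axis. Payload 3.1 kg.
Tool frame: the origin (TCP) lies midway between the tips of the shut fingers; the grasp point (between the pads) lies 19 mm behind it; z points along the fingers, y is the line along which they close (so a half turn about z gives the same grasp; the last joint's range is limited). The gripper opens to 85 mm and grips with 20 to 120 N. Pads are 22 mm wide; open, the fingers measure 114 mm over their backs; the gripper's body (76 mm by 85 mm) begins 54 mm behind the grasp point. The pads swing forward as they close: fully open they stand 13 mm farther back than shut.
Start: joints at [-82.781, 2.75, 5.684, 92.934, 0, 82.678], TCP at [0.132, -0.508, 0.231] pointing down, gripper open.
Joint ranges: [-166.93, 166.93], [-56.73, 111.36], [-69.38, 81.34], [-121.58, 131.49], [-85.45, 84.26], [-180, 180]. Speed limits (degrees/s): [159.86, 159.86, 180, 180, 180, 180].

INTERFACE

Orientations are given as a 3x3 rotation matrix whose columns are the frame's x, y, z axes.
In Python, from bench import ctrl, solve_ik, cams, finish_job gives the robot as it stands. Calls block until the motion is done:
- ctrl.move_to(position, orientation): joint-space move of the TCP to a pose.
- ctrl.servo_line(position, rotation=None, vel=0.15, stop_force=None): straight line of the TCP; rotation=None keeps the orientation; vel is the mean speed in m/s. With stop_force (N) it stops when the force on the tool has changed by that much, and returns True; else False.
- ctrl.move_joints(angles): joint-space move.
- ctrl.gripper_open() and ctrl.gripper_close(grip_force=None): open the fingers fully, or close them until they stop; grip_force is the grip in N (None keeps the last).
- ctrl.wait(seconds).
- solve_ik(position, orientation): joint angles nearest the present ones, or None.
- ctrl.state(): the state.
- cams.grab_frame(name): name is "side" or "top" or "wrist"; returns a dict with "pixels" (480x640x3 uint8, blue, green, red), "intrinsics" (3x3 intrinsics, pixels), "world_to_cam" (4x4, takes a point from world to camera coordinates); the wrist camera has in their place "hand_eye" (4x4, takes a point from camera to tool coordinates, whose origin is the TCP and whose axes are the flange's). Camera axes: x right, y up, looking along -z (the intrinsics and any distortion apply to the point x, -y, -z); pixel columns grow to the right and rows downward; lengths in m; the calibration is good to about 2 mm. A picture is of the moment at which its call begins: read the wrist's pose just before it. There is no depth.
A pose or a line that the arm cannot do raises ctrl.Unreachable and nothing moves.
- finish_job(): hands the job in; it is judged then, once.
The state is a dict: "time": time; "q": joint angles; "qvel": joint speeds; "tau": joint torques, N m; "ee_pos": TCP position; "orientation": TCP orientation; "ft_force": force on the tool from outside, world axes, zero at the start; "ft_torque": the same for the moment, N m; "finger_gap": finger opening in m; "grip_force": force on a finger pad.
Only numpy, scipy, OpenCV 4.12 (cv2) and the standard library are available. Lean on these libraries where they do the work, as an engineer would, in place of code of your own. Each camera call takes 0.05 s, during which the arm holds its last target. There are 200 camera calls.

## Working session

There is one attempt and no reset: what is moved stays moved. The work goes in short steps, each a Python script; the robot and the scene stay as the last script left them, time stands still between calls to the robot, and variables do not carry over. Pictures are saved under pics/ and viewed, at most 10 in all, crops included, and the job is handed in when it is done.

```bash
ls; mkdir -p pics; python3 - <<'E'
from bench import ctrl,cams
import cv2,numpy as np
s=ctrl.state();print(s['time'],s['ee_pos'],s['finger_gap'])
for n in("top","side"):
    f=cams.grab_frame(n);cv2.imwrite(f"pics/{n}0.png",f["pixels"]);np.savez(f"pics/{n}0.npz",**{k:np.array(v) for k,v in f.items()})
    print(n,f.keys(),np.round(f["intrinsics"],1).tolist(),np.round(f["world_to_cam"],3).tolist())
E
```

```text
pics
0.0 [ 0.13172361 -0.50757589  0.23010592] 0.08505091821041368
top dict_keys(['pixels', 'intrinsics', 'world_to_cam']) [[548.8, 0.0, 318.5], [0.0, 548.8, 236.8], [0.0, 0.0, 1.0]] [[-0.009, -1.0, -0.002, -0.104], [0.996, -0.009, 0.094, -0.499], [-0.094, -0.001, 0.996, -1.31], [0.0, 0.0, 0.0, 1.0]]
side dict_keys(['pixels', 'intrinsics', 'world_to_cam']) [[582.8, 0.0, 309.8], [0.0, 582.8, 241.8], [0.0, 0.0, 1.0]] [[-1.0, 0.01, -0.009, 0.485], [-0.013, -0.513, 0.858, -0.18], [0.004, 0.858, 0.513, -1.167], [0.0, 0.0, 0.0, 1.0]]
```

View pics/top0.png

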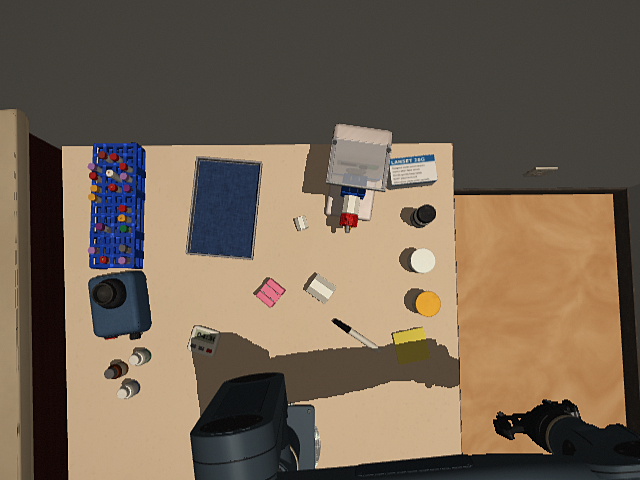

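View pics/side0.png

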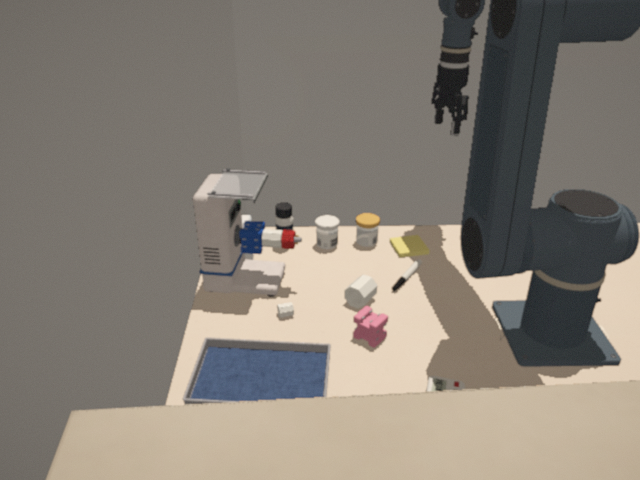

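Top view: rotator at about (360,160), with the spindle pointing down the image to the red collar (348,220), the carrier at (353,190) and the spacer at (350,205). The tray is at (225,208), and the cups and bottle sit on the right at x≈425. The side view shows the same line: carrier (253,238), collar (289,239), nose tip (300,239), tray bottom left.

```bash
cat > h.py <<'E'
import numpy as np,cv2
def proj(K,W,P):
    P=np.atleast_2d(P);c=P@W[:3,:3].T+W[:3,3];return np.c_[K[0,0]*c[:,0]/-c[:,2]+K[0,2],-K[1,1]*c[:,1]/-c[:,2]+K[1,2]]
def ray(K,W,uv):
    d=np.array([(uv[0]-K[0,2])/K[0,0],-(uv[1]-K[1,2])/K[1,1],-1.]);R=W[:3,:3];return -R.T@W[:3,3],R.T@d
def onz(K,W,uv,z):
    o,d=ray(K,W,uv);return o+d*(z-o[2])/d[2]
def tri(rays):
    A=0;b=0
    for o,d in rays:
        d=d/np.linalg.norm(d);M=np.eye(3)-np.outer(d,d);A=A+M;b=b+M@o
    p=np.linalg.solve(A,b);return p,[np.linalg.norm(np.cross(p-o,d/np.linalg.norm(d))) for o,d in rays]
def blobs(m,amin=30):
    cs,_=cv2.findContours(m.astype(np.uint8),cv2.RETR_EXTERNAL,cv2.CHAIN_APPROX_NONE)
    return sorted([c for c in cs if cv2.contourArea(c)>=amin],key=cv2.contourArea,reverse=True)
def red(im):
    h=cv2.cvtColor(im,cv2.COLOR_BGR2HSV);return ((h[...,0]<8)|(h[...,0]>172))&(h[...,1]>150)&(h[...,2]>60)
def blue(im):
    h=cv2.cvtColor(im,cv2.COLOR_BGR2HSV);return (abs(h[...,0].astype(int)-113)<12)&(h[...,1]>120)&(h[...,2]>35)
E
python3 - <<'E'
from h import *
r={}
for n in("top","side"):
    f=np.load(f"pics/{n}0.npz");im=f["pixels"];K=f["intrinsics"];W=f["world_to_cam"]
    for nm,m in(("red",red(im)),("blue",blue(im))):
        for c in blobs(m,40)[:8]:
            x,y,w,h=cv2.boundingRect(c);print(n,nm,x,y,w,h,cv2.contourArea(c),np.round(cv2.minAreaRect(c),1) if 0 else [np.round(v,1) for v in cv2.minAreaRect(c)])
            if nm=="blue" and n=="top" and cv2.contourArea(c)>3000 and 180<x<270:
                for p in cv2.boxPoints(cv2.minAreaRect(c)): print("  tray corner z6",onz(K,W,p,.006))
    # crops
T=np.load("pics/top0.npz")["pixels"][115:245,290:420];S=np.load("pics/side0.npz")["pixels"][165:295,190:320]
cv2.imwrite("pics/crop1.png",np.hstack([cv2.resize(T,(400,400),interpolation=cv2.INTER_CUBIC),cv2.resize(S,(400,400),interpolation=cv2.INTER_CUBIC)]))
E
```

```text
top red 340 213 18 14 184.0 [array([348.5, 219.4]), array([17.5, 12.5]), np.float64(7.1)]
top blue 89 142 57 127 6068.0 [array([117.3, 205.1]), array([ 54.1, 127. ]), np.float64(1.4)]
top blue 190 162 69 95 5233.5 [array([224.4, 208.5]), array([60.3, 91.2]), np.float64(5.6)]
  tray corner z6 [0.46729479 0.20747193 0.006     ]
  tray corner z6 [0.6940908  0.18828049 0.006     ]
  tray corner z6 [0.67781317 0.038519   0.006     ]
  tray corner z6 [0.45154215 0.06000568 0.006     ]
top blue 341 186 25 13 142.0 [array([352.7, 192. ]), array([24.2, 10.2]), np.float64(6.0)]
top blue 390 155 45 10 73.5 [array([411.8, 159.4]), array([ 5.6, 44.3]), np.float64(83.9)]
side red 282 229 13 19 177.0 [array([287.7, 238.3]), array([11.9, 18.1]), np.float64(5.2)]
side blue 240 222 24 31 514.0 [array([251.5, 237. ]), array([30., 23.]), np.float64(90.0)]
```

View pics/crop1.png

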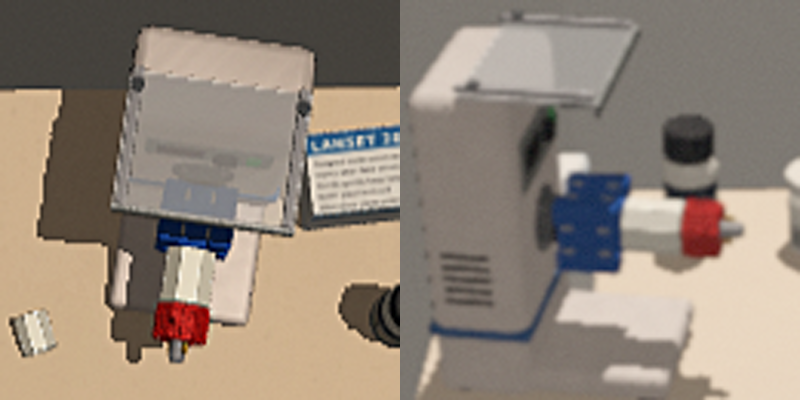

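```bash
python3 - <<'E'
from h import *
f={n:np.load(f"pics/{n}0.npz") for n in("top","side")}
KW={n:(f[n]["intrinsics"],f[n]["world_to_cam"]) for n in f}
t=lambda x,y:(x*.325+290,y*.325+115); s=lambda x,y:((x-400)*.325+190,y*.325+165)
print("tip",tri([ray(*KW["top"],t(178,356)),ray(*KW["side"],s(742,230))]))
print("collar",tri([ray(*KW["top"],(348.5,219.4)),ray(*KW["side"],(287.7,238.3))]))
a=onz(*KW["top"],t(113,211),.237);b=onz(*KW["top"],t(292,236),.237);print("lip",a,b,np.linalg.norm(a-b),np.degrees(np.arctan2(-(a-b)[0],(a-b)[1])))
for p,z in((t(145,28),.24),(t(313,50),.24)): print("housing back",onz(*KW["top"],p,z))
def rp(d): print(d)
from bench import solve_ik
for yaw in (-8.5,):
    c,sn=np.cos(np.radians(yaw)),np.sin(np.radians(yaw));X=np.array([c,sn,0]);Y=np.array([-sn,c,0])
    for p in (90,70,40):
      for fl in(1,-1):
        z=np.array([0,0,-1.])*np.cos(np.radians(p))+X*np.sin(np.radians(p));y=Y*fl;R=np.c_[np.cross(y,z),y,z]
        for P in([.45,-.06,.12],[.5,-.06,.12],[.65,-.1,.12]): print(p,fl,P,np.round(q,0) if (q:=solve_ik(P,R)) is not None else None)
E
```

```text
tip (array([ 0.50136395, -0.17513906,  0.11771382]), [np.float64(0.0009077374091047105), np.float64(0.0009077374091047674)])
collar (array([ 0.52850946, -0.17689878,  0.12047155]), [np.float64(0.0008765702055300094), np.float64(0.000876570205530067)])
lip [ 0.58761967 -0.12676983  0.237     ] [ 0.56963392 -0.2460651   0.237     ] 0.12064347258580982 -8.573722584206584
housing back [ 0.71179729 -0.14953235  0.24      ]
housing back [ 0.69560435 -0.26234757  0.24      ]
90 1 [0.45, -0.06, 0.12] None
90 1 [0.5, -0.06, 0.12] None
90 1 [0.65, -0.1, 0.12] [-20.  12. -64. -76.  12.   0.]
90 -1 [0.45, -0.06, 0.12] None
90 -1 [0.5, -0.06, 0.12] None
90 -1 [0.65, -0.1, 0.12] [ -20.   12.  -64.  -76.   12. -180.]
70 1 [0.45, -0.06, 0.12] None
70 1 [0.5, -0.06, 0.12] None
70 1 [0.65, -0.1, 0.12] [-20. -22. -63. -21.  10.  -4.]
70 -1 [0.45, -0.06, 0.12] None
70 -1 [0.5, -0.06, 0.12] None
70 -1 [0.65, -0.1, 0.12] [-20. -22. -63. -21.  10. 176.]
40 1 [0.45, -0.06, 0.12] None
40 1 [0.5, -0.06, 0.12] [-19. -47. -54.  43.   6.  -8.]
40 1 [0.65, -0.1, 0.12] [-17. -16. -35.  31.   6.  -7.]
40 -1 [0.45, -0.06, 0.12] None
40 -1 [0.5, -0.06, 0.12] [-19. -47. -54.  43.   6. 172.]
40 -1 [0.65, -0.1, 0.12] [-17. -16. -35.  31.   6. 173.]
```

```bash
cat >> h.py <<'E'
from scipy.spatial.transform import Rotation as Ro
TRAY=np.array([.5727,.1236,0]);TYAW=-4.8
def frame(yaw):
    c,s=np.cos(np.radians(yaw)),np.sin(np.radians(yaw));return np.array([c,s,0]),np.array([-s,c,0])
def tool(yaw,p,phi=0,fl=1):
    "slant p from vertical toward +X(yaw), rolled phi ccw seen from -X"
    X,Y=frame(yaw);z=np.array([0,0,-np.cos(np.radians(p))])+X*np.sin(np.radians(p));y=Y*fl
    return Ro.from_rotvec(-X*np.radians(phi)).as_matrix()@np.c_[np.cross(y,z),y,z]
E
python3 - <<'E'
from h import *
from bench import solve_ik
Y=-8.5;C=np.array([.529,-.178,.119]);X,_=frame(Y)
def ok(P,R):
    q=solve_ik(P,R);return 'None' if q is None else str(np.round(q).astype(int).tolist())
for p in(40,45,50,60):
  for fl in (1,-1):
    for phi in(-45,-25,0,20,40,60):
        R=tool(Y,p,phi,fl);print(p,fl,phi,ok(C+.012*R[:,2],R),ok(C+.012*R[:,2]-.03*X,R),ok(C-.07*R[:,2],R))
print("carrier",[ok(C+.08*X+.015*tool(Y,42)[:,2]-k*X,tool(Y,42)) for k in(0,.06,.11,.14)])
TX,TY=frame(TYAW)
for k in(-.07,0,.07):
    for yw in(TYAW,12): R=tool(yw,45);print("tray",k,yw,[ok(TRAY+TX*k+[0,0,h],R) for h in(.02,.1)])
E
```

```text
40 1 -45 [-54, -5, -33, 55, 57, -24] [-57, -8, -35, 60, 57, -30] [-63, -5, -28, 75, 57, -41]
40 1 -25 [-47, -19, -40, 46, 41, -20] [-50, -23, -42, 49, 42, -24] [-55, -25, -36, 62, 44, -31]
40 1 0 [-34, -31, -47, 37, 16, -20] [-37, -37, -50, 40, 18, -22] [-39, -42, -45, 51, 19, -24]
40 1 20 [-22, -34, -51, 29, -6, -23] [-24, -41, -55, 33, -5, -24] [-21, -48, -51, 43, -7, -22]
40 1 40 [-11, -32, -55, 18, -28, -30] [-11, -39, -59, 21, -27, -30] [-4, -44, -56, 33, -33, -25]
40 1 60 [-3, -22, -59, -3, -46, -44] [-2, -29, -63, 0, -47, -43] [8, -33, -60, 15, -55, -34]
40 -1 -45 [-54, -5, -33, 55, 57, 156] [-57, -8, -35, 60, 57, 150] [-63, -5, -28, 75, 57, 139]
40 -1 -25 [-47, -19, -40, 46, 41, 160] [-50, -23, -42, 49, 42, 156] [-55, -25, -36, 62, 44, 149]
40 -1 0 [-34, -31, -47, 37, 16, 160] [-37, -37, -50, 40, 18, 158] [-39, -42, -45, 51, 19, 156]
40 -1 20 [-22, -34, -51, 29, -6, 157] [-24, -41, -55, 33, -5, 156] [-21, -48, -51, 43, -7, 158]
40 -1 40 [-11, -32, -55, 18, -28, 150] [-11, -39, -59, 21, -27, 150] [-4, -44, -56, 33, -33, 155]
40 -1 60 [-3, -22, -59, -3, -46, 136] [-2, -29, -63,
[... 2585 characters left out ...]
 55, 161]
60 -1 0 [-40, -45, -67, 13, 27, 163] None None
60 -1 20 None None None
60 -1 40 None None None
60 -1 60 None None None
carrier ['[-30, -17, -39, 28, 14, -16]', '[-33, -28, -46, 32, 16, -19]', '[-37, -38, -52, 38, 19, -22]', '[-40, -44, -55, 42, 20, -24]']
tray -0.07 -4.8 ['[16, -35, -63, 19, -14, 15]', '[16, -42, -57, 32, -14, 15]']
tray -0.07 12 ['[3, -42, -66, 21, 6, -6]', '[3, -48, -60, 34, 6, -6]']
tray 0 -4.8 ['[12, -21, -55, 12, -12, 12]', '[12, -28, -50, 25, -12, 12]']
tray 0 12 ['[2, -24, -57, 13, 7, -7]', '[2, -32, -52, 26, 7, -7]']
tray 0.07 -4.8 ['[9, -9, -46, 9, -10, 10]', '[9, -16, -41, 21, -10, 10]']
tray 0.07 12 ['[1, -11, -47, 9, 8, -8]', '[1, -18, -43, 21, 8, -8]']
```

```bash
python3 - <<'E'
from h import *
from bench import ctrl,cams
Y=-8.5;C=np.array([.529,-.178,.119]);R=tool(Y,42)
ctrl.move_to(C-.09*R[:,2]+[0,0,.02],R)
s=ctrl.state();f=cams.grab_frame("wrist");cv2.imwrite("pics/w1.png",f["pixels"])
print(s['time'],s['ee_pos'],s['ft_force']);print(np.round(f["hand_eye"],4).tolist(),np.round(f["intrinsics"],1).tolist(),[k for k in f])
np.savez("pics/w1.npz",pixels=f["pixels"],he=f["hand_eye"],K=f["intrinsics"],p=s['ee_pos'],R=s['orientation'])
E
```

```text
1.825 [ 0.46947827 -0.16964418  0.20636553] [-0.27384017  0.04809232  0.27929729]
[[0.0002, 0.9519, 0.3063, 0.0797], [1.0, 0.0, -0.0006, 0.0003], [-0.0006, 0.3063, -0.9519, -0.1427], [0.0, 0.0, 0.0, 1.0]] [[356.5, 0.0, 319.0], [0.0, 356.5, 238.7], [0.0, 0.0, 1.0]] ['pixels', 'intrinsics', 'hand_eye']
```

View pics/w1.png

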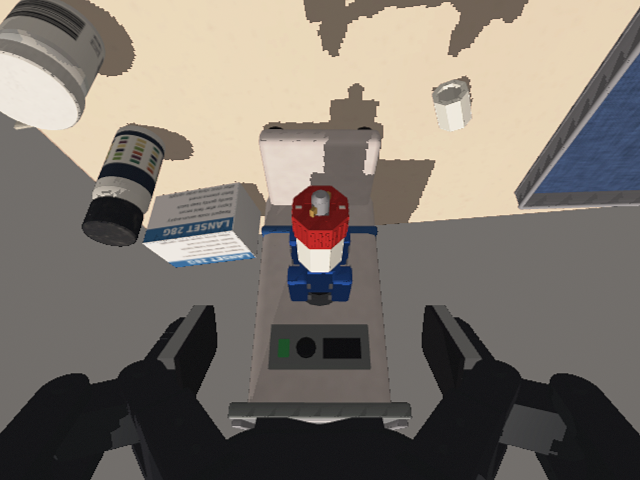

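Wrist view (image is upside-down): collar front face centred near (320,208), nose tip at (320,200), a brass bit of the key near (312,211), white spacer (320,258), carrier (320,283). Next I'll refine the position.

```bash
cat >> h.py <<'E'
def wcam(s,he):
    T=np.eye(4);T[:3,:3]=np.array(s['orientation']).reshape(3,3);T[:3,3]=s['ee_pos'];return np.linalg.inv(T@he)
E
python3 - <<'E'
from h import *
f=np.load("pics/w1.npz");K=f["K"];W=wcam(dict(orientation=f["R"],ee_pos=f["p"]),f["he"]);im=f["pixels"]
m=red(im);c=blobs(m)[0];print("red bbox",cv2.boundingRect(c))
X,Y=frame(-8.5);tip=np.array([.5,-.1745,.120])
for a in(0,15,28.5,41.5,80): print(a,proj(K,W,tip+X*a/1e3)[0])
def pl(uv,a): # intersect ray with plane X.(p-tip)=a
    o,d=ray(K,W,uv);return o+d*((tip+X*a/1e3-o)@X)/(d@X)
# red rows: extents
for r in range(186,250,4):
    u=np.where(m[r,280:360])[0]+280; print(r,u.min() if len(u) else None,u.max() if len(u) else None,end=' | ')
cr=cv2.resize(im[175:310,260:380],(720,600)[::1] if 0 else (533,600),interpolation=cv2.INTER_CUBIC);cv2.imwrite("pics/crop2.png",cr)
E
```

```text
red bbox (292, 186, 57, 63)
0 [317.92366175 196.88611227]
15 [317.99436805 210.15042013]
28.5 [318.05185444 220.93470832]
41.5 [318.10244776 230.42587572]
80 [318.23000769 254.35576876]
186 311 331 | 190 304 336 | 194 299 341 | 198 294 346 | 202 294 346 | 206 293 347 | 210 292 347 | 214 292 347 | 218 292 348 | 222 292 347 | 226 292 347 | 230 293 347 | 234 294 345 | 238 298 342 | 242 303 338 | 246 307 333 |
```

View pics/crop2.png

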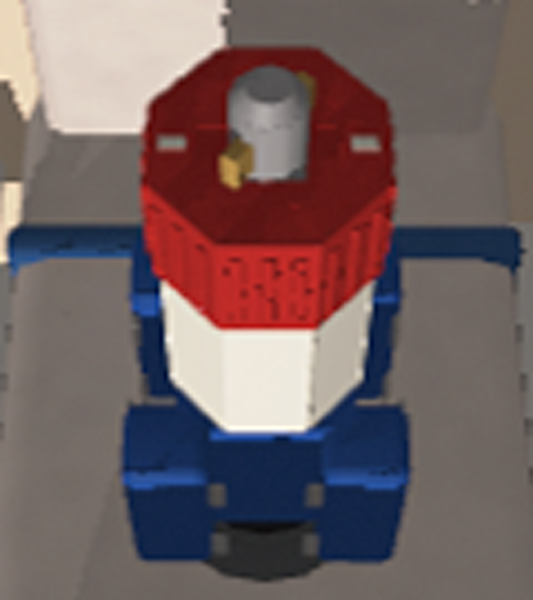

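```bash
python3 - <<'E'
from h import *
from scipy.optimize import least_squares
f=np.load("pics/w1.npz");K=f["K"];W=wcam(dict(orientation=f["R"],ee_pos=f["p"]),f["he"])
X,Y=frame(-8.5);tip=np.array([.5,-.1745,.120]);Z=np.array([0,0,1.])
# (a from collar front face, lateral, z from collar centre) vs pixel
obs=[((0,0,-19),None,185.6),((0,0,19),None,230.1),((26,0,19),None,248.9),((0,19,0),347.9,None),((0,-19,0),291.8,None)]
def res(v,full=False):
    o=[]
    for (a,l,z),u,r in obs:
        q=proj(K,W,tip+X*(v[0]+a)/1e3+Y*(v[1]+l)/1e3+Z*(v[2]+z)/1e3)[0]
        if u: o.append(q[0]-u)
        if r: o.append(q[1]-r)
    return o
s=least_squares(res,[15,0,-1]);print(s.x,res(s.x)); v=s.x
print("collar centre",tip+X*(v[0]+13)/1e3+Y*v[1]/1e3+Z*v[2]/1e3)
E
```

```text
[15.72739665  1.27105629 -3.25626105] [np.float64(-0.5106844380404141), np.float64(0.2818301366013145), np.float64(0.20881458252509333), np.float64(-0.47099368943497666), np.float64(0.47103099953358196)]
collar centre [ 0.52859973 -0.17748908  0.11674374]
```

```bash
cat >> h.py <<'E'
YAW=-8.5;C=np.array([.5286,-.1775,.119])
E
python3 - <<'E'
from h import *
from bench import ctrl
R=tool(YAW,42)
print(ctrl.servo_line(C+.012*R[:,2],R,vel=.1,stop_force=6))
s=ctrl.state();f0=np.array(s['ft_force']);print(s['time'],np.round(np.array(s['ee_pos'])-C-.012*R[:,2],4),f0)
ctrl.gripper_close(grip_force=20)
s=ctrl.state();print(s['time'],s['finger_gap'],s['grip_force'],np.array(s['ft_force'])-f0,s['ft_torque'],np.round(np.array(s['ee_pos'])-C-.012*R[:,2],4))
E
```

```text
False
3.2 [ 0.0003 -0.0003  0.0009] [-0.74646256  0.99075341  0.83185743]
3.6917 0.03744436402691785 26.52347101829946 [ 0.04095728 -0.60150709  1.03896009] [0.07623739 0.5993596  0.04021801] [ 0.0002 -0.0001  0.0005]
```

```bash
python3 - <<'E'
from h import *
from bench import ctrl
R=tool(YAW,42);X,Y=frame(YAW)
ctrl.gripper_close(grip_force=60)
def st(l):
    s=ctrl.state();F=np.array(s['ft_force']);e=(np.array(s['ee_pos'])-P)
    print(l,round(s['time'],2),"F xyz(rot)",np.round([F@X,F@Y,F[2]],1),"err mm",np.round([e@X*1e3,e@Y*1e3,e[2]*1e3],2),s['finger_gap'],s['grip_force']);return F
P=np.array(ctrl.state()['ee_pos']);st("grip")
P=C+.012*R[:,2]+[0,0,.001];ctrl.servo_line(P,R,vel=.02);st("lift")
for k in range(1,7):
    P=C+.012*R[:,2]+[0,0,.001]-X*.0007*k;ctrl.servo_line(P,R,vel=.02);F=st(k)
    if F@X>9:break
np.save("k.npy",k)
E
```

```text
grip 3.91 F xyz(rot) [-1.1  1.   2.3] err mm [0. 0. 0.] 0.036869842470850456 62.38730566576123
lift 4.16 F xyz(rot) [-0.2 -0.5  0.6] err mm [-0.22  0.   -0.37] 0.036722960512848915 62.1840107627213
1 4.41 F xyz(rot) [-0.7  0.7 -0. ] err mm [-0.16  0.05 -0.3 ] 0.03687046511314078 62.17690804973245
2 4.66 F xyz(rot) [ 0.9 -0.7 -0.7] err mm [-0.22  0.08 -0.36] 0.036846176743890416 62.17710725963116
3 4.91 F xyz(rot) [ 3.7 -0.8 -2.9] err mm [ 0.05  0.09 -0.2 ] 0.03659771371105081 61.40703147277236
4 5.16 F xyz(rot) [ 8.5 -0.4 -5.6] err mm [0.42 0.14 0.04] 0.03695547981942765 61.46067255176604
5 5.41 F xyz(rot) [12.9  0.5 -6.2] err mm [0.81 0.17 0.24] 0.03664942580481448 62.12423642165959
```

```bash
python3 - <<'E'
from h import *
from bench import ctrl
X,Y=frame(YAW);Z=np.array([0,0,1.]);B=np.c_[X,Y,Z]
A=C+[0,0,.001];corr=np.array([-.0035,0,-.0005]);phi=0;x0=None;n=0
while phi<62 and n<40:
    n+=1;phi+=3
    Rp=tool(YAW,42,phi);P=A+B@corr+.012*Rp[:,2]
    ctrl.servo_line(P,Rp,vel=.02)
    s=ctrl.state();F=B.T@np.array(s['ft_force']);a=B.T@(np.array(s['ee_pos'])-A-.012*np.array(s['orientation']).reshape(3,3)[:,2])*1e3
    if x0 is None:x0=a[0]
    print(phi,round(s['time'],2),"F",np.round(F,1),"corr",np.round(corr*1e3,2),"act",np.round(a,2),round(s['finger_gap']*1e3,1))
    if np.abs(F).max()>28:print("STOP force");break
    if a[0]<x0-2 :print("GIVES");break
    d=(F-np.array([10,0,-2]))/7e3*.6;corr+=np.clip(d,[-.0007,-.0005,-.0005],[.0007,.0005,.0005])
np.savez("turn.npz",phi=phi,corr=corr)
E
```

```text
3 5.66 F [ 9.1 -1.8 -5.8] corr [-3.5  0.  -0.5] act [-2.46 -0.5   0.66] 36.8
6 5.91 F [ 8.4 -2.  -3.2] corr [-3.58 -0.16 -0.82] act [-2.31 -0.93  0.99] 36.8
9 6.16 F [ 9.1 -3.1 -3.3] corr [-3.71 -0.32 -0.93] act [-2.3  -1.    1.16] 36.5
12 6.41 F [ 8.3 -3.7 -3.6] corr [-3.79 -0.59 -1.04] act [-2.29 -1.04  1.18] 36.9
15 6.66 F [ 9.4 -1.9 -2.8] corr [-3.94 -0.9  -1.17] act [-2.25 -1.07  1.25] 36.4
18 6.91 F [ 9.3 -2.8 -2.3] corr [-3.99 -1.07 -1.24] act [-2.21 -0.96  1.24] 37.0
21 7.16 F [ 9.7 -0.9 -2.2] corr [-4.05 -1.31 -1.27] act [-2.2  -0.99  1.23] 36.5
24 7.41 F [ 9.4 -2.8 -3.4] corr [-4.08 -1.39 -1.28] act [-2.2  -0.88  1.16] 36.5
27 7.66 F [ 9.  -1.1 -2.8] corr [-4.13 -1.63 -1.4 ] act [-2.23 -0.95  1.03] 36.7
30 7.91 F [ 9.9 -0.7 -3.3] corr [-4.22 -1.72 -1.47] act [-2.31 -0.86  0.84] 37.0
33 8.16 F [ 8.8 -0.3 -2.7] corr [-4.23 -1.79 -1.58] act [-2.41 -0.78  0.49] 37.1
36 8.41 F [ 7.8 -0.7 -2.8] corr [-4.34 -1.81 -1.64] act [-2.62 -0.72  0.22] 36.4
39 8.66 F [ 8.9 -1.  -3.4] corr [-4.52 -1.87 -1.71] act [-2.83 -0.6  -0.13] 37.0
42 8.91 F [ 8.1  0.6 -2.6] corr [-4.62 -1.96 -1.82] act [-2.87 -0.47 -0.33] 37.2
45 9.16 F [-4.   6.2  4.3] corr [-4.78 -1.91 -1.88] act [-3.59 -0.46 -0.52] 37.1
48 9.41 F [-5.1  6.4  3.7] corr [-5.48 -1.41 -1.38] act [-4.85 -0.14 -0.83] 36.4
GIVES
```

```bash
cat >> h.py <<'E'
def pull(A,Rp,off,corr,dist,step,Ft,fmax=25,gain=.6,vel=.03):
    "straight pull along -X with lateral admittance; A centre, off tool-z offset, corr in spindle frame"
    from bench import ctrl
    X,Y=frame(YAW);B=np.c_[X,Y,[0,0,1.]];x1=corr[0]-dist;corr=corr.copy()
    while corr[0]>x1+1e-6:
        corr[0]=max(x1,corr[0]-step);ctrl.servo_line(A+B@corr+off*Rp[:,2],Rp,vel=vel)
        s=ctrl.state();F=B.T@np.array(s['ft_force'])
        print(round(s['time'],2),"F",np.round(F,1),"corr",np.round(corr*1e3,2),round(s['finger_gap']*1e3,1))
        if np.abs(F).max()>fmax:print("STOP");return corr,False
        d=(F-Ft)/7e3*gain;d[0]=0;corr+=np.clip(d,-.0006,.0006)
    return corr,True
E
python3 - <<'E'
from h import *
t=np.load("turn.npz");Rp=tool(YAW,42,48);A=C+[0,0,.001];corr=t["corr"].copy()
corr,ok=pull(A,Rp,.012,corr,.006,.0015,np.array([0,0,-2]),fmax=18)
if ok: corr,ok=pull(A,Rp,.012,corr,.040,.004,np.array([0,0,-2]),fmax=18)
np.savez("turn.npz",phi=48,corr=corr)
E
```

```text
9.66 F [-0.3  6.9  1.8] corr [-6.98 -1.41 -1.38] 36.6
9.91 F [-0.4  6.   1.7] corr [-8.48 -0.82 -1.05] 37.0
10.16 F [-0.6  5.8  1.2] corr [-9.98 -0.31 -0.73] 36.7
10.41 F [0.1 4.9 1.8] corr [-11.48   0.19  -0.46] 37.0
10.69 F [-3.2  3.5  1.5] corr [-15.48   0.61  -0.13] 37.1
10.97 F [-1.5  1.4 -0.5] corr [-19.48   0.91   0.17] 36.9
11.26 F [-0.6 -0.7 -1.5] corr [-23.48   1.03   0.3 ] 36.8
11.54 F [ 0.1 -0.5 -1.4] corr [-27.48   0.96   0.34] 37.5
11.82 F [ 0.4 -0.6 -2.8] corr [-31.48   0.92   0.39] 36.9
12.11 F [-0.3 -0.4 -3.3] corr [-35.48   0.87   0.32] 36.5
12.39 F [-0.   0.1 -3.1] corr [-39.48   0.83   0.21] 37.1
12.68 F [-0.1 -0.2 -2.6] corr [-43.48   0.84   0.11] 37.1
12.96 F [-0.8 -0.1 -2.7] corr [-47.48   0.82   0.06] 36.7
13.24 F [-0.3  0.  -2.5] corr [-51.48   0.81   0.  ] 36.8
```

```bash
cat >> h.py <<'E'
def place(k,p,off,hz,fx=.0,via=True,vf=4,dz=0):
    "set part whose centre is hz above liner at tray x=k, part centre = TCP - off*z (+fx tool-forward, horizontal)"
    from bench import ctrl
    TX,TY=frame(TYAW);R=tool(TYAW,p);D=TRAY+TX*k+[0,0,.006+hz+dz]+off*R[:,2]+TX*fx
    Rv=tool(-6,p)
    if via: ctrl.move_to([.44,-.02,.2],Rv)
    ctrl.move_to(D+[0,0,.05],R);f0=ctrl.state()['ft_force'][2]
    ctrl.servo_line(D+[0,0,.012],R,vel=.1);hit=ctrl.servo_line(D-[0,0,.005],R,vel=.02,stop_force=vf)
    s=ctrl.state();print("placed",hit,round(s['time'],2),"z over nominal mm",np.round((s['ee_pos'][2]-D[2])*1e3,1),np.round(s['ft_force'],1),s['finger_gap'])
    return R
E
python3 - <<'E'
from h import *
from bench import ctrl,cams
Rp=tool(YAW,42,48);X,Y=frame(YAW)
p=np.array(ctrl.state()['ee_pos']);ctrl.servo_line(p-.02*X+[0,0,.05],Rp,vel=.12)
place(.068,42,.012,.019)
f=cams.grab_frame("wrist");cv2.imwrite("pics/w2.png",f["pixels"])
E
```

```text
Traceback (most recent call last):
  File "h.py", line 47, in place
    if via: ctrl.move_to([.44,-.02,.2],Rv)
            ~~~~~~~~~~~~^^^^^^^^^^^^^^^^^^
bench.Unreachable: the arm cannot take that pose within its joint ranges
```

```bash
sed -i 's/\[.44,-.02,.2\]/[.50,-.02,.18]/' h.py; python3 - <<'E'
from h import *
from bench import ctrl,cams
place(.068,42,.012,.019)
f=cams.grab_frame("wrist");cv2.imwrite("pics/w2.png",f["pixels"])
E
```

```text
placed True 16.59 z over nominal mm 0.8 [ 2.9 -0.3  2. ] 0.03689472681066544
```

View pics/w2.png

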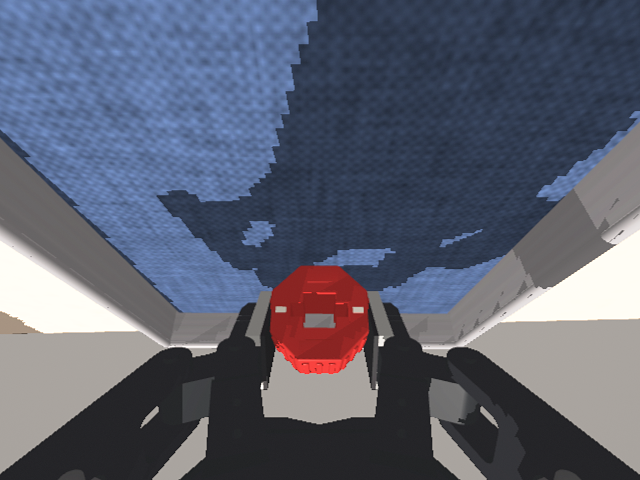

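Collar held at the tray's far end, face centred near (320,320), well clear of the walls. Releasing it and fetching the spacer next.

```bash
python3 - <<'E'
from h import *
from bench import ctrl,cams
R=tool(TYAW,42);p=np.array(ctrl.state()['ee_pos']);ctrl.servo_line(p-[0,0,.0006],R,vel=.02)
ctrl.gripper_open();ctrl.wait(.25)
p=np.array(ctrl.state()['ee_pos']);ctrl.servo_line(p-.06*R[:,2],R,vel=.15)
ctrl.move_to([.50,-.02,.19],tool(-6,42))
R=tool(YAW,42);X,Y=frame(YAW);S=C+.0345*X-[0,0,.0005]
ctrl.move_to(S-.085*R[:,2],R)
s=ctrl.state();f=cams.grab_frame("wrist");cv2.imwrite("pics/w3.png",f["pixels"]);K=f["intrinsics"];W=wcam(s,f["hand_eye"])
print(s['time'],s['ft_force'])
for n,a,l,z in(("front L",-20,18,0),("front R",-20,-18,0),("front top",-20,0,18),("back top",20,0,18),("carr top front",21.5,0,27)): print(n,proj(K,W,S+X*a/1e3+Y*l/1e3+[0,0,z/1e3])[0].round(1))
E
```

```text
19.8833 [ 0.21899023 -0.40439835  0.05164851]
front L [345.6 236.1]
front R [288.1 236.2]
front top [316.8 261.9]
back top [317.1 287.7]
carr top front [317.1 300.7]
```

View pics/w3.png

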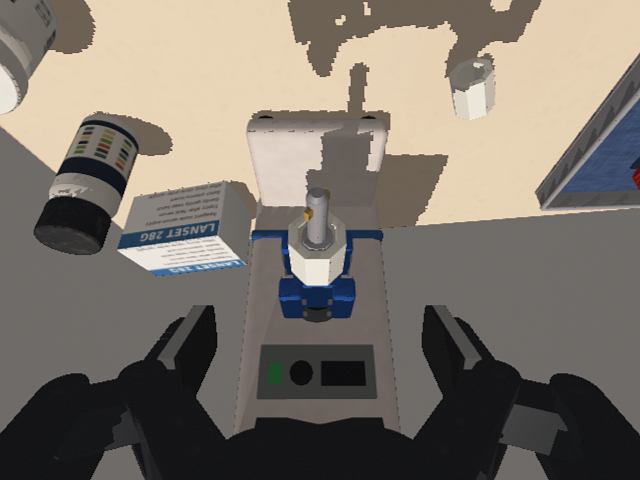

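The spacer matches the prediction: its front edges are at u≈289–346 and its top-front edge at row ≈260. The collar is visible in the tray at the right edge. Now to grasp the spacer and pull it off.

```bash
cat > spacer.py <<'E'
from h import *
from bench import ctrl
R=tool(YAW,42);X,Y=frame(YAW);S=C+.0345*X-[0,0,.0005]
print(ctrl.servo_line(S+.011*R[:,2],R,vel=.1,stop_force=6))
ctrl.gripper_close(grip_force=25)
s=ctrl.state();F=np.array(s['ft_force']);print(round(s['time'],2),"gap",s['finger_gap'],s['grip_force'],"F",np.round([F@X,F@Y,F[2]],1))
if abs(s['finger_gap']-.036)<.004 and np.abs(F).max()<15:
    corr,ok=pull(S+[0,0,.0012],R,.011,np.zeros(3),.008,.002,np.array([0,0,-.5]),fmax=15)
    if ok: corr,ok=pull(S+[0,0,.0012],R,.011,corr,.090,.006,np.array([0,0,-.5]),fmax=15,vel=.04)
    if ok:
        p=np.array(ctrl.state()['ee_pos']);ctrl.servo_line(p-.01*X+[0,0,.06],R,vel=.12)
E
python3 spacer.py
```

```text
False
21.55 gap 0.03555321716457882 29.006314845755696 F [-1.1 -0.7  1.3]
21.8 F [-0.1  0.2 -1.3] corr [-2.  0.  0.] 35.6
22.05 F [-0.2 -0.1 -0.3] corr [-4.    0.02 -0.07] 35.3
22.3 F [-0.6 -0.6 -0.3] corr [-6.    0.01 -0.05] 35.6
22.55 F [ 0.1  0.2 -1. ] corr [-8.   -0.04 -0.03] 35.9
22.85 F [-0.4 -1.2 -0.8] corr [-14.    -0.02  -0.08] 35.5
23.15 F [-0.   0.7  0.2] corr [-20.    -0.12  -0.11] 35.3
23.45 F [ 0.5  0.3 -0.5] corr [-26.    -0.06  -0.05] 35.2
23.75 F [-0.1  1.3 -1.3] corr [-32.    -0.04  -0.04] 35.3
24.05 F [ 0.  -1.2  0.1] corr [-38.     0.07  -0.11] 35.5
24.35 F [ 0.5 -0.1 -0.3] corr [-4.4e+01 -3.0e-02 -7.0e-02] 35.5
24.65 F [-0.3 -0.4 -0.4] corr [-5.e+01 -3.e-02 -4.e-02] 35.4
24.95 F [ 0.8  0.6 -0.7] corr [-5.6e+01 -7.0e-02 -3.0e-02] 35.1
25.25 F [ 0.2 -0.1 -0.3] corr [-6.2e+01 -2.0e-02 -5.0e-02] 35.5
25.55 F [ 0.8  0.7 -0.2] corr [-6.8e+01 -3.0e-02 -4.0e-02] 35.5
25.85 F [0.9 1.2 0.3] corr [-7.4e+01  3.0e-02 -1.0e-02] 35.7
26.15 F [-0.5 -0.3 -0.6] corr [-8.0e+01  1.3e-01  6.0e-02] 35.3
26.45 F [ 0.7  0.1 -0.1] corr [-8.6e+01  1.0e-01  5.0e-02] 35.7
26.75 F [-0.1  0.3  0.3] corr [-9.2e+01  1.1e-01  8.0e-02] 35.4
27.05 F [-0.4  0.2 -0.6] corr [-98.     0.14   0.15] 35.2
```

```bash
python3 - <<'E'
from h import *
from bench import ctrl,cams
R=place(.004,42,.011,.018,vf=3)
p=np.array(ctrl.state()['ee_pos']);ctrl.servo_line(p-[0,0,.0006],R,vel=.02)
ctrl.gripper_open();ctrl.wait(.25)
p=np.array(ctrl.state()['ee_pos']);ctrl.servo_line(p-.06*R[:,2],R,vel=.15)
f=cams.grab_frame("wrist");cv2.imwrite("pics/w4.png",f["pixels"])
ctrl.move_to([.50,-.02,.19],tool(-6,42));f=cams.grab_frame("top")["pixels"]
cv2.imwrite("pics/w4.png",np.hstack([cv2.resize(cv2.imread("pics/w4.png"),(400,300)),cv2.resize(f[110:290,160:400],(400,300))]));print(ctrl.state()['time'])
E
```

```text
placed True 30.32 z over nominal mm 0.7 [ 1.  -0.2  1.5] 0.03559768632284047
32.8333
```

View pics/w4.png

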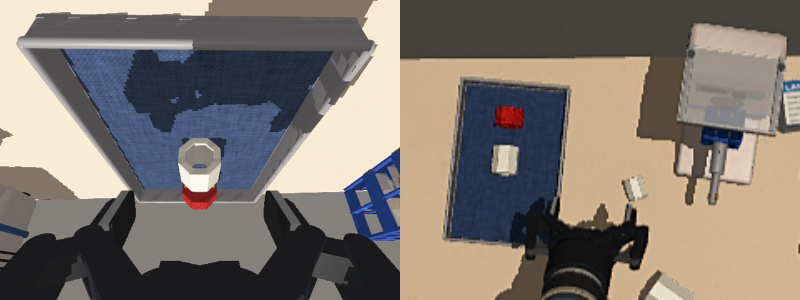

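Both parts lie flat in the tray, collar at (509,117) and spacer at (505,160) in the right-hand panel, and only the carrier is left on the spindle (720,138). Carrier next.

```bash
cat > carrier.py <<'E'
from h import *
from bench import ctrl
R=tool(YAW,40);X,Y=frame(YAW);S=C+.0778*X-[0,0,.0005];o=.016
ctrl.move_to(S-.095*R[:,2],R)
print(ctrl.servo_line(S+o*R[:,2],R,vel=.08,stop_force=5))
ctrl.gripper_close(grip_force=25)
s=ctrl.state();F=np.array(s['ft_force']);print(round(s['time'],2),"gap",s['finger_gap'],s['grip_force'],"F",np.round([F@X,F@Y,F[2]],1))
if abs(s['finger_gap']-.054)<.004 and np.abs(F).max()<15:
    ctrl.gripper_close(grip_force=45)
    corr,ok=pull(S+[0,0,.0012],R,o,np.zeros(3),.008,.002,np.array([0,0,-1.4]),fmax=15)
    if ok: corr,ok=pull(S+[0,0,.0012],R,o,corr,.134,.0075,np.array([0,0,-1.4]),fmax=15,vel=.04)
    if ok:
        p=np.array(ctrl.state()['ee_pos']);ctrl.servo_line(p+[0,0,.06],R,vel=.12)
E
python3 carrier.py
```

```text
False
35.47 gap 0.05384024583053702 28.24752487242222 F [-1.3  0.1  1.6]
35.93 F [-0.7  0.4  0.4] corr [-2.  0.  0.] 53.6
36.18 F [-0.1 -0.3 -0.5] corr [-4.    0.04  0.15] 53.4
36.43 F [ 0.2  0.1 -1.9] corr [-6.    0.01  0.23] 53.4
36.68 F [ 0.   0.5 -1. ] corr [-8.    0.02  0.19] 53.5
37.02 F [ 1.1  0.4 -1.1] corr [-15.5    0.06   0.23] 52.8
37.37 F [ 1.  -0.4 -1.2] corr [-23.     0.09   0.25] 53.5
37.71 F [-0.2 -0.2 -1.6] corr [-30.5    0.06   0.26] 53.7
38.05 F [ 0.8  0.5 -2.3] corr [-38.     0.04   0.25] 53.6
38.39 F [ 0.6  0.7 -0.6] corr [-45.5    0.08   0.17] 53.5
38.73 F [-0.  -0.4 -0.8] corr [-53.     0.14   0.24] 53.4
39.08 F [ 0.4  0.3 -0.7] corr [-60.5    0.11   0.28] 53.3
39.42 F [-0.7  0.5 -1.1] corr [-68.     0.13   0.34] 52.8
39.76 F [ 0.  -1.5 -1.8] corr [-75.5    0.17   0.37] 53.6
40.1 F [ 0.2  0.7 -1.7] corr [-8.3e+01  5.0e-02  3.3e-01] 53.5
40.44 F [ 0.9  0.4 -1. ] corr [-90.5    0.11   0.3 ] 53.4
40.78 F [-0.4  0.2 -0.2] corr [-98.     0.14   0.33] 53.9
41.12 F [-0.4 -0.4 -1.5] corr [-105.5     0.15    0.44] 53.3
41.47 F [ 0.4 -0.1 -1.1] corr [-113.      0.12    0.43] 53.4
41.81 F [ 0.5  0.2 -1.1] corr [-1.205e+02  1.100e-01  4.600e-01] 53.4
42.15 F [-0.1 -0.2 -0.9] corr [-1.28e+02  1.20e-01  4.80e-01] 53.7
42.49 F [-0.9 -1.  -1.2] corr [-1.355e+02  1.100e-01  5.300e-01] 53.9
42.81 F [ 0.9  0.1 -0.3] corr [-1.42e+02  2.00e-02  5.50e-01] 53.5
```

```bash
python3 - <<'E'
from h import *
from bench import ctrl,cams
R=place(-.066,40,.016,.027,vf=3)
p=np.array(ctrl.state()['ee_pos']);ctrl.servo_line(p-[0,0,.0006],R,vel=.02)
ctrl.gripper_open();ctrl.wait(.25)
p=np.array(ctrl.state()['ee_pos']);ctrl.servo_line(p-.06*R[:,2],R,vel=.15)
f=cams.grab_frame("wrist")["pixels"]
p=np.array(ctrl.state()['ee_pos']);ctrl.servo_line(p+[0,-.08,.05],R,vel=.2)
t=cams.grab_frame("top")["pixels"]
cv2.imwrite("pics/w5.png",np.hstack([cv2.resize(f,(400,300)),cv2.resize(t[110:320,160:440],(400,300))]));print(ctrl.state()['time'],ctrl.state()['ft_force'])
E
```

```text
placed True 46.02 z over nominal mm 0.8 [2.3 0.2 2.3] 0.053651404161818454
48.225 [ 0.69955458  0.25142035 -0.08156303]
```

View pics/w5.png

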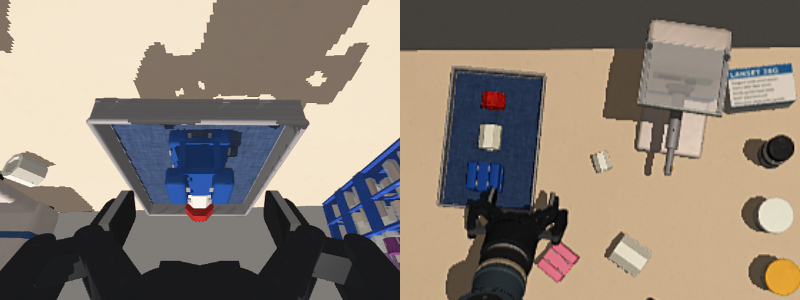

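The collar (494,100), spacer (490,137) and carrier (485,176) lie side by side on the tray floor. The spindle is bare, the bottle and cups are untouched, and the gripper is clear. Handing in.

```bash
python3 -c "
from bench import finish_job
print(finish_job())"
```

```text
the job is handed in; nothing more can be done
None
```

I stripped the spindle and handed the job in after about 48 s of the 72 s allowed: collar, spacer and carrier lie side by side on the tray floor, with no drops or bumps and low forces throughout; `finish_job` returned no verdict.

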